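# Lay the ballast bar in the rocking rest, weighted end down

### The job

The blue ballast bar has a steel slug hidden in one end and a light plug in the other. Lift it clear of the bench by its yellow lug, which sits off the bar's centre of weight, see which end is heavy, and lay it in the trough of the rocking rest with the heavy end at the orange end, so that the trough rocks down at the orange end and stays there when you let go. Never let the trough rock down at the black end, and leave the steel bracket where it lies.

Things in the scene. Friction and masses are not known exactly. Their poses are not given: they have to be found in the camera images.
- bar: Blue box-section bar lying flat, 200x40x40 mm, 0.65 kg, black end caps. Origin: centre of underside; x along the bar, z up. A steel slug hides in one end (0.3 kg, 68 mm from the middle), a light plug in the other; which end varies, is unseen and has nothing to do with x. Held by the lug it swings to a 0.30 rad stop within a second, heavy tip 60 mm below the light one.
- lug_grip (a point): Grip point on the yellow lifting lug over the bar's middle, 85 mm above the underside. Lug: upright plate, 26 mm along the bar, 14 mm thick across it (pinch it across), 54 to 100 mm above the underside. Below it two dark cheeks, 28 mm over both, reach 62 mm. It swivels 0.30 rad either way on a pin across the bar, 33 mm below this point; lightly sprung upright.
- rocker_mid (a point): Centre of the trough floor of the rocking rest, 55 mm above the bench when level; tilts with the trough: x along it to its ORANGE end stop (other stop black), z up. Inside: 230 mm long, 64 wide, walls 14 high, end stops 25. Bare aluminium, on a pin along y 10 mm below this point; grey foot 250x104 mm, fixed to the bench, uprights to 59 mm height beside the trough.
- rocker (a joint): Tilt of the trough, rad: 0 level (empty, lightly sprung), positive = orange end down, stops at +0.26 and -0.26. The bar's weight tips it to a stop.
- bracket: Bystander: bare steel channel bracket, 40 x 150 x 42 mm, 0.55 kg, lying loose beyond the bar and the rest. Origin: centre of the underside, y along its length. Not to be moved.

How it is judged:
By the outcome, as a careful person would: the job done as asked, in the order asked, and still so for the second after the job is handed in, with the robot touching nothing.
It also fails if it takes over 45 s, if anything falls off the work surface, if the arm or the gripper's body presses on something with over 40 N, if the wrist force passes 120 N, or if a joint passes its speed limit or range.

### The arm

A 7-joint arm with a two-finger parallel gripper is mounted at the origin on the work surface; the furniture and walls round the work are solid. World frame = base frame: x ahead of the robot, y to its left, z up, the work surface at z = 0. Lengths are in m, angles in rad, forces in N, time in s.
With the tool pointing down it reaches from about 0.4 to 0.85 m from the base axis. Payload 10.4 kg.
Tool frame: the origin (TCP) lies between the finger pads; the fingertips stand 11 mm ahead of it and the grasp point (between the pads) lies 8 mm behind it; x points along the fingers, y is the direction in which the jaws open and shut, and the axes are right-handed (so a half turn about x gives the same grasp; the last joint's range is limited). The gripper opens to 87 mm and grips with 3 to 60 N. Pads are 19 mm wide; open, the fingers measure 117 mm over their backs; the gripper's body (75 mm by 190 mm) begins 51 mm behind the grasp point.
Start: joints at [1.258, 0.332, -0.065, 1.46, 0.022, 1.35, -0.088], TCP at [0.179, -0.599, 0.234] pointing down, gripper open.
Joint ranges: [-2.6, 2.6], [-0.5, 2.12], [-1.47, 1.34], [0.16, 2.42], [-1.27, 4.41], [0.06, 2.06], [-2.6, 2.6]. Speed limits (rad/s): [2.22, 2.22, 2.79, 2.79, 3.14, 3.14, 3.14].

### API

Orientations are given as a unit quaternion [x, y, z, w].
In Python, from bench import r, cams, ticket gives the robot as it stands. The module is installed in compiled form; this text tells all that it offers.
- The arm moves only by the tool drive_tool, never from a script. Its argument "moves" is text: rows parted by semicolons, each of 5 numbers parted by spaces: the shift along the world's x, y, z in m, then the turn about the world's z in degrees, then the closure, from 0 (fully open) to 1 (shut). In form: x y z twist grip; .... A call has 1 to 20 rows; each row shifts and turns the commanded pose from where the row before left it; what a row does not reach is not made up. A row lasts 1/8 s, in which the tool goes at most 62.5 mm and 10.7 degrees, less where a joint would pass 70% of its speed; a pose out of reach is approached as far as the arm can. A call is refused whole if a number of a shift passes 0.0625 or a number of a turn 10.7, either way. A call with a gripper value outside its range is refused whole. The fingers move at their own pace and stop on an object; "newtons" is the grip in N (left out, the last holds). Time passes only in rows, so rows that do not move let the fingers close. It gives the time, the measured TCP pose, the force and the opening at its end, in the units of the state.
- r.read_state(): the state, without advancing time (a new reading comes with each control period).
- cams.camera(name): name is "side" or "top"; returns a dict with "color" (400x640x3 uint8, red, green, blue), "fx", "fy", "cx", "cy" (pixels), "extrinsics" (4x4, takes a point from camera to world coordinates). Camera axes: x right, y down, z forward; pixel columns grow to the right and rows downward; lengths in m; the calibration is good to about 2 mm. A picture is of the moment at which its call begins. There is no depth.
- ticket.close_job(): hands the job in, once; it reports no verdict.
The state is a dict: "time": time; "joint_positions": joint angles; "joint_vel": joint speeds; "joint_torque": joint torques, N m; "ee_pos": TCP position; "eef_rot": TCP orientation; "ft_force": force on the tool from outside, world axes, zero at the start; "torque": the same for the moment, N m; "width": finger opening in m.
Only numpy, scipy, OpenCV 4.12 (cv2) and the standard library are available. Lean on these libraries where they do the work, as an engineer would, in place of code of your own. Each camera call takes 0.05 s, during which the arm holds its last target.

## Working session

There is one attempt and no reset: what is moved stays moved. The work goes in short steps, Python scripts to look and compute and a tool call to move; the robot and the scene stay as the last step left them, time stands still between calls to the robot, and variables do not carry over. Pictures are saved under pics/ and viewed, and the job is handed in when it is done.

Besides the shell and the picture viewer there is one more tool, called after "Request:" by a JSON object that holds its "fn" and its "kwargs", one argument or row to a line. drive_tool: Moves the arm, as the interface text tells. Its arguments: {"type":"object","properties":{"moves":{"type":"string"},"newtons":{"type":"number"}},"required":["moves"]}

```bash
mkdir -p pics; cat > h.py <<'E'
import numpy as np, cv2
from bench import r, cams, ticket
def snap(name,fn):
    c=cams.camera(name); cv2.imwrite('pics/'+fn,c['color'][:,:,::-1]); return c
def ray(c,u,v):
    E=np.array(c['extrinsics']); d=E[:3,:3]@np.array([(u-c['cx'])/c['fx'],(v-c['cy'])/c['fy'],1.]); return E[:3,3],d
def onz(c,u,v,z):
    o,d=ray(c,u,v); return o+d*(z-o[2])/d[2]
def proj(c,p):
    E=np.linalg.inv(np.array(c['extrinsics'])); q=E[:3,:3]@np.array(p)+E[:3,3]
    return np.array([c['cx']+c['fx']*q[0]/q[2],c['cy']+c['fy']*q[1]/q[2]])
def tri(c1,a,c2,b):
    o1,d1=ray(c1,*a);o2,d2=ray(c2,*b)
    d1=d1/np.linalg.norm(d1);d2=d2/np.linalg.norm(d2)
    A=np.stack([d1,-d2],1);s=np.linalg.lstsq(A,o2-o1,rcond=None)[0]
    p,q=o1+s[0]*d1,o2+s[1]*d2
    return (p+q)/2,np.linalg.norm(p-q)
E
python3 - <<'E'
from h import *
np.set_printoptions(precision=4,suppress=True)
for n in('top','side'):
    c=snap(n,n+'0.png');print(n,c['fx'],c['cx'],c['cy']);print(np.array(c['extrinsics']))
s=r.read_state();print(s)
E
```

```text
top 516.4108890672562 327.9617337271957 205.4510773712831
[[ 0.0066 -0.9871  0.1599  0.4275]
 [-0.9999 -0.0052  0.0094 -0.0692]
 [-0.0085 -0.16   -0.9871  0.9174]
 [ 0.      0.      0.      1.    ]]
side 497.11721140572183 319.8664667439898 204.89889467394678
[[ 0.9688 -0.1444  0.2013  0.3763]
 [-0.2466 -0.4858  0.8386 -0.7954]
 [-0.0233 -0.8621 -0.5062  0.4932]
 [ 0.      0.      0.      1.    ]]
{'time': 0.1, 'joint_positions': array([ 1.2584,  0.3328, -0.0647,  1.4609,  0.0216,  1.3499, -0.0885]), 'joint_vel': array([-0.0021,  0.0004, -0.0014, -0.0011,  0.0004, -0.0008,  0.0009]), 'joint_torque': array([  0.0017, -62.4545,   0.0247, -39.0717,  -0.0615,   0.0367,
         0.0001]), 'ee_pos': array([ 0.1785, -0.5986,  0.2328]), 'eef_rot': array([-0.6996, -0.1026,  0.6998, -0.1017]), 'ft_force': array([-0.3839, -0.2443,  0.1811]), 'torque': array([ 0.0202, -0.0293,  0.0177]), 'width': 0.08680515139070853}
```

View pics/top0.png

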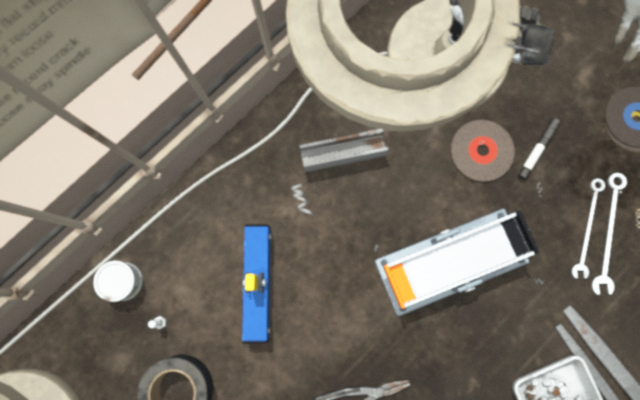

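View pics/side0.png

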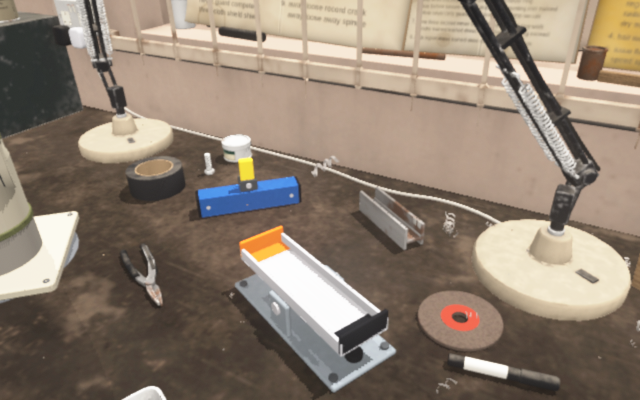

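The top view shows the blue bar at about (257,283) with its lug at (252,282). The trough runs from orange (398,285) to black (520,238), and the bracket is at (344,150). The side view agrees. Next I measure them.

```bash
cat > m.py <<'E'
from h import *
np.set_printoptions(precision=4,suppress=True)
def mask(c,lo,hi):
    hsv=cv2.cvtColor(c['color'],cv2.COLOR_RGB2HSV); return cv2.inRange(hsv,lo,hi)
def big(m):
    cs,_=cv2.findContours(m,cv2.RETR_EXTERNAL,cv2.CHAIN_APPROX_NONE); return max(cs,key=cv2.contourArea)
COL={'blue':((105,120,50),(125,255,255)),'yellow':((24,150,120),(34,255,255)),'orange':((8,170,150),(20,255,255))}
E
python3 - <<'E'
from m import *
c=cams.camera('top');s=cams.camera('side')
for n,(lo,hi) in COL.items():
    for cn,cc in(('top',c),('side',s)):
        k=big(mask(cc,lo,hi));rc=cv2.minAreaRect(k);M=cv2.moments(k)
        print(n,cn,rc,M['m10']/M['m00'],M['m01']/M['m00'],cv2.contourArea(k))
        if cn=='top':
            b=cv2.boxPoints(rc);z={'blue':.04,'yellow':.1,'orange':.08}[n]
            print(np.array([onz(c,*p,z) for p in b]))
# white trough floor
k=big(mask(c,(0,0,225),(180,30,255))) ;print('white',cv2.minAreaRect(k),cv2.contourArea(k))
for n,cc,x0,y0,w,h in(('t',c,365,195,180,130),('b',c,225,215,60,140),('s',s,225,220,180,170),('sb',s,180,145,140,80)):
    im=cc['color'][y0:y0+h,x0:x0+w,::-1];f=min(790//w,590//h);cv2.imwrite(f'pics/z{n}.png',cv2.resize(im,None,fx=f,fy=f,interpolation=cv2.INTER_CUBIC));print(n,f)
E
```

```text
blue top ((255.98959350585938, 283.5099792480469), (26.23943328857422, 115.44535064697266), 1.1691393852233887) 256.29785495403473 284.11487912836225 2447.5
[[0.3419 0.0803 0.04  ]
 [0.534  0.0827 0.04  ]
 [0.5334 0.0377 0.04  ]
 [0.3414 0.0369 0.04  ]]
blue side ((248.68002319335938, 196.260009765625), (27.860004425048828, 100.83342742919922), 81.8698959350586) 247.93972789115642 196.73176870748298 2450.0
yellow top ((252.0, 282.0), (10.0, 16.0), 0.0) 251.38955823293173 282.09906291834 124.5
[[0.4253 0.0643 0.1   ]
 [0.4501 0.0651 0.1   ]
 [0.4502 0.0494 0.1   ]
 [0.4254 0.0487 0.1   ]]
yellow side ((245.89593505859375, 169.04315185546875), (21.302867889404297, 13.608186721801758), 85.91438293457031) 245.93834688346882 169.0 246.0
orange top ((395.4323425292969, 286.2423400878906), (42.887123107910156, 15.859644889831543), 82.40535736083984) 395.2338648443432 283.3591495823842 219.5
[[ 0.4648 -0.1533  0.08  ]
 [ 0.4683 -0.1787  0.08  ]
 [ 0.4011 -0.1866  0.08  ]
 [ 0.3976 -0.1616  0.08  ]]
orange side ((264.0536804199219, 244.75161743164062), (24.669918060302734, 47.14069366455078), 68.49856567382812) 264.3767123287671 241.80022831050226 730.0
white ((128.9627227783203, 92.26823425292969), (57.93196487426758, 111.5160140991211), 49.89909744262695) 4827.0
t 4
b 4
s 3
sb 5
```

View pics/zt.png

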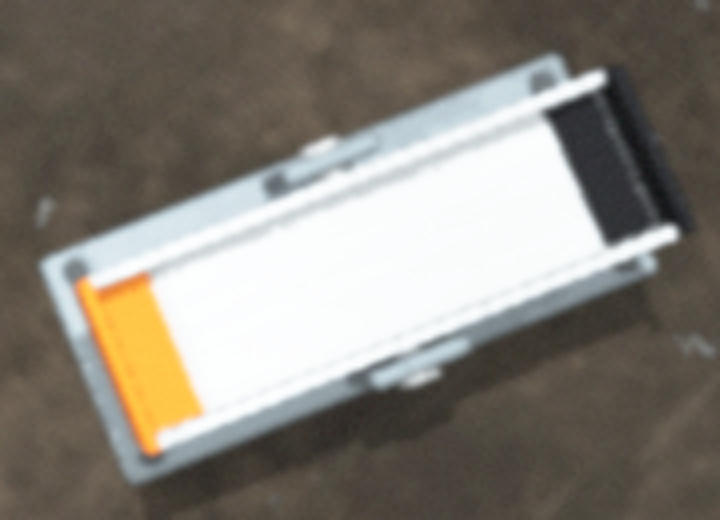

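View pics/zb.png

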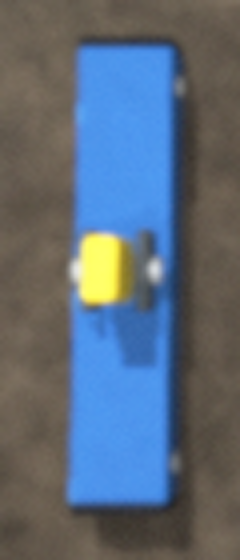

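View pics/zs.png

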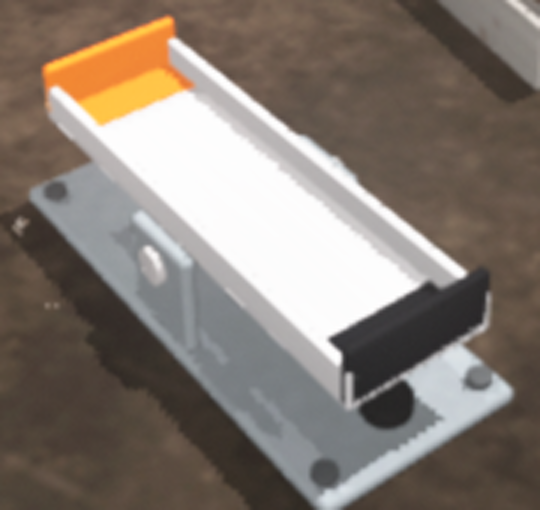

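View pics/zsb.png

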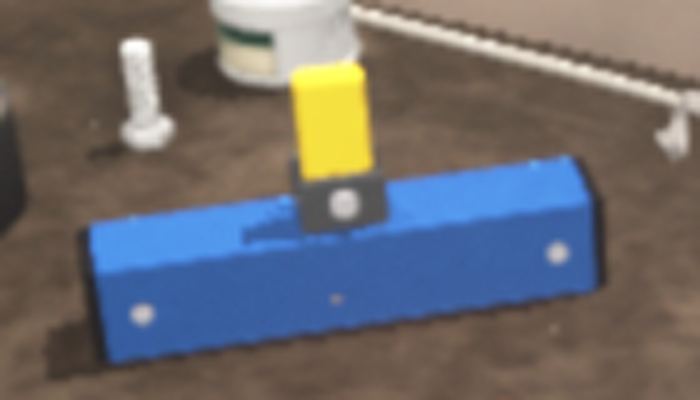

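The zoomed crops show the trough level, with its wall ends visible, and the bar's top face outline. I take corner pixels from them and cross-check across the two views.

```bash
python3 - <<'E'
from m import *
c=cams.camera('top');s=cams.camera('side')
def px(U,V,x0,y0,f): return (x0+(U+.5)/f-.5,y0+(V+.5)/f-.5)
T=lambda U,V,z: onz(c,*px(U,V,365,195,4),z)
B=lambda U,V,z: onz(c,*px(U,V,225,215,4),z)
S=lambda U,V: px(U,V,225,220,3)
w=np.array([T(*p,.069) for p in((95,283),(605,75),(160,440),(676,233))]);print('wall ends',w)
st=np.array([T(*p,.080) for p in((80,280),(150,453),(612,68),(692,230))]);print('stops',st)
print('centers',w.mean(0),st.mean(0))
print('yaw black->orange',np.degrees(np.arctan2(*(w[0]+w[2]-w[1]-w[3])[[1,0]])), np.linalg.norm(w[0]-w[1]),np.linalg.norm(w[2]-w[3]),np.linalg.norm(w[0]-w[2]))
# triangulate stop tops with side: orange top corners
for n,a,b in(('orange far(+x)',(80,280),(170,20)),('orange near',(150,453),(47,70)),('black near',(692,230),(345,355)),('black far',(612,68),(488,270))):
    print(n,tri(c,px(*a,365,195,4),s,S(*b)))
b=np.array([B(*p,.04) for p in((77,42),(173,42),(166,505),(67,503))]);print('bar',b,b.mean(0))
print('lens',np.linalg.norm(b[0]-b[3]),np.linalg.norm(b[0]-b[1]),'yaw',np.degrees(np.arctan2(*(b[0]+b[1]-b[2]-b[3])[[1,0]])))
# lug top: top view left/right of yellow top
l=np.array([B(*p,.1) for p in((80,236),(118,236),(118,303),(78,303))]);print('lug',l,l.mean(0))
P=lambda U,V: px(U,V,180,145,5)
print('lug tri', tri(c,px(98,270,225,215,4),s,P(328,72)))
for q in ((90,228),(573,158)): print('bar far/near top edge side',onz(s,*P(*q),.04))
for q in ((98,270),(592,204)): print('bar side near edge',onz(s,*P(*q),.04))
E
```

```text
wall ends [[ 0.4664 -0.1604  0.069 ]
 [ 0.5533 -0.3722  0.069 ]
 [ 0.4036 -0.1858  0.069 ]
 [ 0.4882 -0.3978  0.069 ]]
stops [[ 0.467  -0.1532  0.08  ]
 [ 0.3988 -0.1802  0.08  ]
 [ 0.5546 -0.3713  0.08  ]
 [ 0.4886 -0.4001  0.08  ]]
centers [ 0.4779 -0.2791  0.069 ] [ 0.4773 -0.2762  0.08  ]
yaw black->orange 112.02313321352372 0.22899174088395644 0.22825727424019965 0.0677135816349355
orange far(+x) (array([ 0.4677, -0.1535,  0.0777]), np.float64(0.0011872105887359653))
orange near (array([ 0.4004, -0.1806,  0.0776]), np.float64(0.003321056047796108))
black near (array([ 0.4893, -0.4013,  0.077 ]), np.float64(0.0009363043099474457))
black far (array([ 0.5565, -0.3727,  0.0774]), np.float64(0.0031875826219595446))
bar [[0.5347 0.083  0.04  ]
 [0.535  0.0418 0.04  ]
 [0.3424 0.0399 0.04  ]
 [0.3429 0.0809 0.04  ]] [0.4387 0.0614 0.04  ]
lens 0.19189228273548692 0.041157982614031065 yaw 0.610703709671619
lug [[0.4507 0.0689 0.1   ]
 [0.4507 0.0539 0.1   ]
 [0.4248 0.0532 0.1   ]
 [0.4247 0.0688 0.1   ]] [0.4377 0.0612 0.1   ]
lug tri (array([0.439 , 0.0614, 0.0994]), np.float64(0.00312762817755015))
bar far/near top edge side [0.3451 0.0762 0.04  ]
bar far/near top edge side [0.5352 0.0799 0.04  ]
bar side near edge [0.3466 0.0418 0.04  ]
bar side near edge [0.5343 0.0395 0.04  ]
```

```bash
python3 - <<'E'
from h import *
from scipy.spatial.transform import Rotation as R
np.set_printoptions(precision=4,suppress=True)
s=r.read_state();M=R.from_quat(s['eef_rot']).as_matrix();print(M);print('jaw yaw',np.degrees(np.arctan2(M[1,1],M[0,1])),np.degrees(s['joint_positions']),s['time'])
E
```

```text
[[-0.0001  0.2857 -0.9583]
 [ 0.0004 -0.9583 -0.2857]
 [-1.     -0.0004  0.    ]]
jaw yaw -73.39739348396452 [72.1022 19.0476 -3.707  83.6722  1.2379 77.3424 -5.0715] 0.3
```

```bash
python3 - <<'E'
from h import *
np.set_printoptions(precision=3,suppress=True)
c=cams.camera('top');s=cams.camera('side')
print('base top',onz(c,400,125,.03),onz(c,290,50,.03),onz(c,515,60,.03));print('base side',onz(s,475,265,.03),onz(s,625,300,.03),onz(s,550,318,.03))
print('knob',tri(c,(537,40),s,(592,175)))
print('column low', tri(c,(458,20),s,(562,195)))
# column up direction: side ray at (470,0): points at several depths
o,d=ray(s,475,5);[print(o+d*t) for t in(.6,.8,1.0,1.2)]
o,d=ray(s,530,110);[print(o+d*t) for t in(.6,.8,1.0,1.2)]
im=c['color'][0:150,280:640,::-1];cv2.imwrite('pics/lamp.png',cv2.resize(im,None,fx=2,fy=2))
E
```

```text
base top [ 0.717 -0.188  0.03 ] [0.859 0.011 0.03 ] [ 0.841 -0.399  0.03 ]
base side [ 0.741 -0.268  0.03 ] [ 0.895 -0.394  0.03 ] [ 0.777 -0.397  0.03 ]
knob (array([ 0.795, -0.369,  0.218]), np.float64(0.02146583676694622))
column low (array([ 0.862, -0.272,  0.133]), np.float64(0.0005955327982465602))
[ 0.713 -0.221  0.393]
[ 0.826 -0.03   0.36 ]
[0.938 0.162 0.326]
[1.05  0.353 0.293]
[ 0.759 -0.299  0.282]
[ 0.887 -0.134  0.212]
[1.015 0.032 0.142]
[1.142 0.197 0.071]
```

View pics/lamp.png

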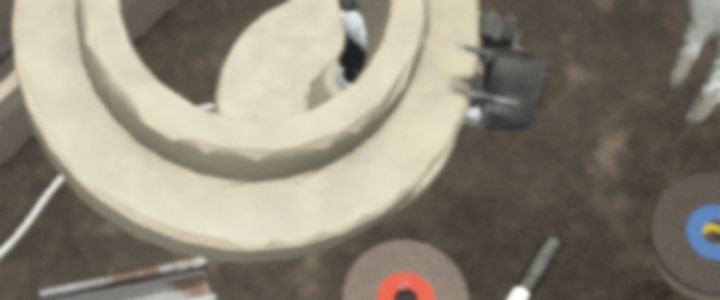

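Everything checks out: the bar is 192 mm blue plus caps, the walls are 229 mm, the stops are at about 0.078, and the lug top is at 0.0994. One hazard is a lamp ring overhead, visible in the top view at x of about 0.56 or more, so I'll travel on a tight radius.

Request:
{"fn": "drive_tool", "kwargs": {
  "moves": "0.0103 0.04 0 -3.2 0;0.0103 0.04 0 -3.2 0;0.0103 0.04 0 -3.2 0;0.0103 0.04 0 -3.2 0;0.0103 0.04 0 -3.2 0;0.03 0.03 0 0 0;0.03 0.03 0 0 0;0.03 0.03 0 0 0;0.03 0.03 0 0 0;0 0 0 0 0",
  "newtons": 40
}}

```text
time: 1.65
ee_pos: [0.3522, -0.2765, 0.2338]
eef_rot: [0.707, 0.006, -0.707, 0.006]
ft_force: [-0.8, -0.1, -0.0]
width: 0.0869
```

Request:
{"fn": "drive_tool", "kwargs": {
  "moves": "0.016 0.037 0 0 0;0.016 0.037 0 0 0;0.016 0.037 0 0 0;0.016 0.037 0 0 0;0.0045 0.038 0 0 0;0.0045 0.038 0 0 0;0.0045 0.038 0 0 0;0.0045 0.038 0 0 0;0.0045 0.038 0 0 0;0 0 0 0 0;0 0 0 0 0"
}}

```text
time: 3.02
ee_pos: [0.4366, 0.0578, 0.2335]
eef_rot: [-0.707, -0.003, 0.707, -0.004]
ft_force: [0.5, -0.1, -0.4]
width: 0.0871
```

```bash
python3 - <<'E'
from h import *
from scipy.spatial.transform import Rotation as R
np.set_printoptions(precision=4,suppress=True)
c=snap('top','t1.png');s=snap('side','s1.png')
st=r.read_state();M=R.from_quat(st['eef_rot']).as_matrix();print(st['ee_pos'],'jaw yaw',np.degrees(np.arctan2(M[1,1],M[0,1])),np.degrees(st['joint_positions']),st['time'],M[:,0])
cv2.imwrite('pics/ts1.png',np.hstack([c['color'][150:350,130:530,::-1],s['color'][50:250,100:500,::-1]]))
E
```

```text
[0.4366 0.0576 0.2335] jaw yaw -89.51869978659673 [  34.2133   -3.0073  -45.3497  107.8354   -2.1985   74.3039 -100.0201] 3.125 [-0.0002 -0.0004 -1.    ]
```

View pics/ts1.png

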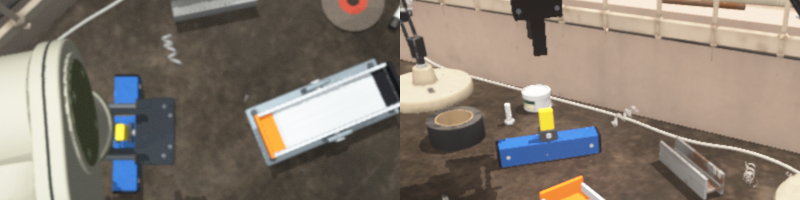

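The gripper is above the lug and straddling it. I descend, close and lift slightly.

Request:
{"fn": "drive_tool", "kwargs": {
  "moves": "0.0014 0.0036 -0.03 0 0;0 0 -0.03 0 0;0 0 -0.03 0 0;0 0 -0.03 0 0;0 0 -0.02 0 0;0 0 -0.0145 0 0;0 0 0 0 0;0 0 0 0 0"
}}

```text
time: 4.12
ee_pos: [0.4385, 0.0625, 0.0797]
eef_rot: [0.707, 0.004, -0.707, 0.004]
ft_force: [-0.1, 0.2, -0.4]
width: 0.0873
```

```bash
python3 - <<'E'
from h import *
np.set_printoptions(precision=4,suppress=True)
c=cams.camera('top');s=cams.camera('side');st=r.read_state();print(st['ee_pos'],st['ft_force'])
a=cv2.resize(c['color'][200:350,170:320,::-1],(400,400));b=cv2.resize(s['color'][90:240,170:320,::-1],(400,400))
cv2.imwrite('pics/ts2.png',np.hstack([a,b]))
E
```

```text
[0.4386 0.0626 0.0798] [-0.0026 -0.8745 -0.4402]
```

View pics/ts2.png

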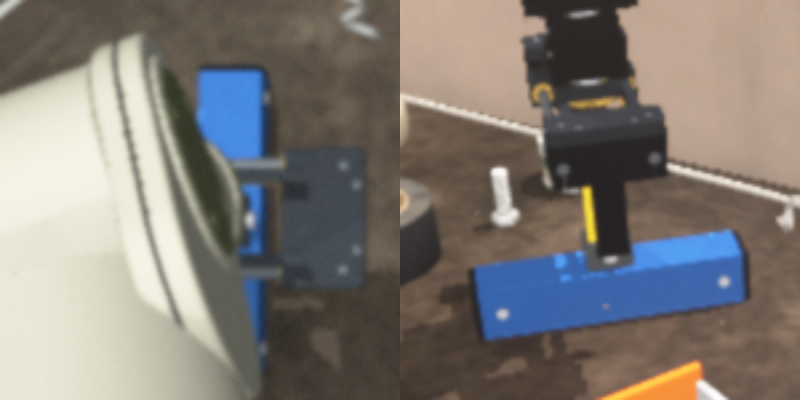

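The finger straddles the lug, the tips are just above the cheeks and the arm touches nothing. I close the gripper.

Request:
{"fn": "drive_tool", "kwargs": {
  "moves": "0 0 0 0 0.5;0 0 0 0 0.8;0 0 0 0 1;0 0 0 0 1;0 0 0 0 1;0 0 0 0 1;0 0 0 0 1;0 0 0 0 1"
}}

```text
time: 5.22
ee_pos: [0.438, 0.0626, 0.0791]
eef_rot: [0.707, 0.004, -0.707, 0.004]
ft_force: [-0.4, -2.1, 0.8]
width: 0.0147
```

Request:
{"fn": "drive_tool", "kwargs": {
  "moves": "0 0 0.015 0 1;0 0 0.025 0 1;0 0 0.025 0 1;0 0 0.025 0 1;0 0 0.025 0 1;0 0 0.025 0 1;0 0 0.02 0 1;0 0 0 0 1;0 0 0 0 1;0 0 0 0 1;0 0 0 0 1;0 0 0 0 1;0 0 0 0 1;0 0 0 0 1;0 0 0 0 1"
}}

```text
time: 7.1
ee_pos: [0.438, 0.0627, 0.2391]
eef_rot: [0.707, 0.004, -0.707, 0.004]
ft_force: [0.6, 0.1, -6.5]
width: 0.014
```

```bash
python3 - <<'E'
from m import *
c=cams.camera('top');s=cams.camera('side');st=r.read_state();print(st['ee_pos'],st['ft_force'],st['torque'],st['width'],np.degrees(st['joint_positions']))
k=big(mask(s,*COL['blue']));b=cv2.boxPoints(cv2.minAreaRect(k));print(b)
a=cv2.resize(c['color'][150:350,130:330,::-1],(400,400));b=cv2.resize(s['color'][20:220,150:350,::-1],(400,400))
cv2.imwrite('pics/ts3.png',np.hstack([a,b]))
E
```

```text
[0.438  0.0626 0.2391] [-0.2992  0.0733 -7.1917] [ 0.0328  0.1589 -0.0435] 0.013745993622368185 [  34.6456   -2.9241  -46.3309  107.0654   -2.1846   74.9635 -100.4768]
[[176.6539 120.7308]
 [182.0769  93.6154]
 [290.7308 115.3462]
 [285.3077 142.4615]]
```

View pics/ts3.png

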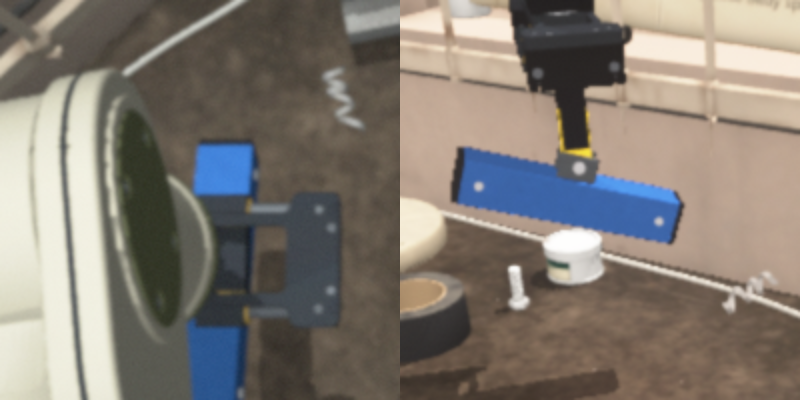

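Held by the lug, the +x end (right in the side view, crop (670,225)) hangs low and the −x end (crop (460,160)) is high. The wrist moment of +0.16 N·m about y agrees. So +x is the heavy end, and the bar must turn by +111.5° to bring it to orange. I do this in two halves.

Request:
{"fn": "drive_tool", "kwargs": {
  "moves": "-0.004 -0.022 0.002 5 1;-0.004 -0.022 0.002 7 1;-0.004 -0.022 0.002 7 1;-0.004 -0.022 0.002 7 1;-0.004 -0.022 0.002 7 1;-0.003 -0.022 0 7 1;0.001 -0.02 0 7 1;0.001 -0.02 0 7 1;0 0 0 0 1"
}}

```text
time: 8.32
ee_pos: [0.4169, -0.1108, 0.2489]
eef_rot: [-0.628, -0.324, 0.629, -0.324]
ft_force: [0.1, -0.9, -6.3]
width: 0.0138
```

```bash
cat > st.py <<'E'
from h import *
from scipy.spatial.transform import Rotation as R
np.set_printoptions(precision=4,suppress=True)
st=r.read_state();M=R.from_quat(st['eef_rot']).as_matrix();print(st['ee_pos'],'jaw yaw',np.degrees(np.arctan2(M[1,1],M[0,1])),np.degrees(st['joint_positions']),st['time'],M[2,0],st['ft_force'])
E
python3 st.py
```

```text
[ 0.4169 -0.1108  0.2489] jaw yaw -35.47219318529889 [ 41.0294  -5.1114 -29.9705 108.1699  -2.6193  76.2821 -23.6927] 8.325 -0.9999999857503021 [ 0.0957 -0.9436 -6.3067]
```

Request:
{"fn": "drive_tool", "kwargs": {
  "moves": "0.002 -0.016 0 6.4 1;0.002 -0.016 0 6.4 1;0.002 -0.016 0 6.4 1;0.002 -0.016 0 6.4 1;0.009 -0.018 0 6.4 1;0.01 -0.018 0 6.4 1;0.01 -0.018 0 6.4 1;0.009 -0.017 0 6.4 1;0.009 -0.017 0 6.3 1;0 0 0 0 1;0 0 0 0 1;0 0 0 0 1"
}}

```text
time: 9.82
ee_pos: [0.4721, -0.2606, 0.2492]
eef_rot: [0.395, 0.587, -0.395, 0.587]
ft_force: [-0.3, 0.2, -6.1]
width: 0.0134
```

```bash
python3 st.py; python3 - <<'E'
from m import *
c=cams.camera('top');s=cams.camera('side')
cv2.imwrite('pics/top4.png',c['color'][:,:,::-1]);cv2.imwrite('pics/side4.png',s['color'][:,:,::-1])
cv2.imwrite('pics/ts4.png',np.hstack([cv2.resize(c['color'][150:350,330:580,::-1],(400,320)),cv2.resize(s['color'][20:380,130:480,::-1],(311,320))]))
E
```

```text
[ 0.4721 -0.2606  0.2492] jaw yaw 22.090978062287004 [ 45.2633   9.251  -23.5899  94.4366   3.7732  77.0947  43.1948] 9.825 -0.9999999764974522 [-0.2828  0.2406 -6.0713]
```

View pics/side4.png

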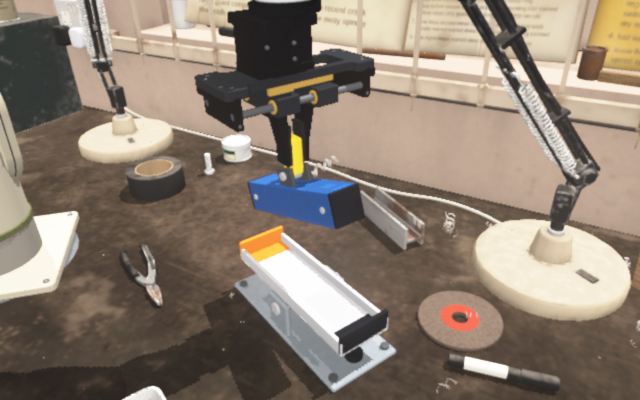

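View pics/top4.png

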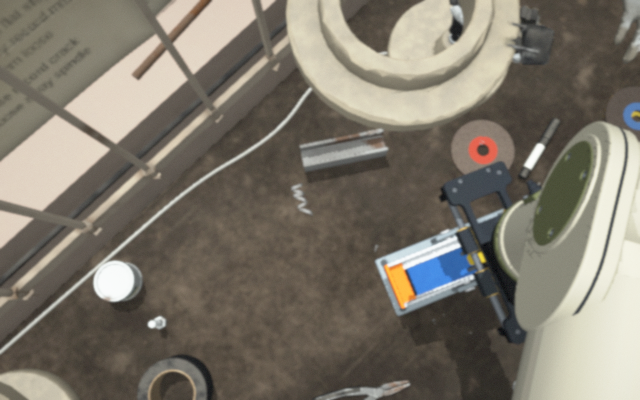

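```bash
python3 - <<'E'
from m import *
c=cams.camera('top');s=cams.camera('side');u=np.array([np.cos(np.radians(112.1)),np.sin(np.radians(112.1)),0]);n=np.array([-u[1],u[0],0]);Z=np.array([0,0,1.])
pin=np.array([.4721,-.2606,.2492+.008-.033]);a=.30
def P(x,y,z): return pin+u*(x*np.cos(a)+ (z)*np.sin(a))+n*y+Z*(z*np.cos(a)-x*np.sin(a))
I=c['color'][:,:,::-1].copy();J=s['color'][:,:,::-1].copy()
for x in(-.1,.1):
  for y in(-.02,.02):
    for z in(-.052,-.012):
      for cc,im in((c,I),(s,J)):
        q=proj(cc,P(x,y,z));cv2.circle(im,tuple(int(round(t)) for t in q),1,(0,0,255),-1)
cv2.imwrite('pics/ov.png',np.hstack([cv2.resize(I[200:340,360:540],None,fx=2.2,fy=2.2,interpolation=2),cv2.resize(J[130:270,220:400],None,fx=2.2,fy=2.2,interpolation=2)]))
E
```

```text
(no output)
```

View pics/ov.png

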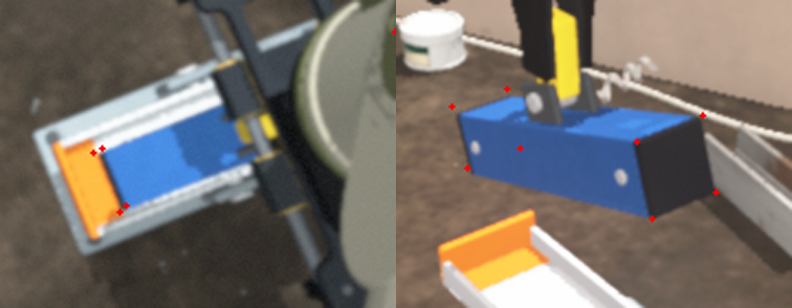

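The overlay of predicted bar corners matches the picture within a few mm, with the light end high at black. I lower to just above contact, then slowly.

Request:
{"fn": "drive_tool", "kwargs": {
  "moves": "0 -0.001 -0.02 0 1;0 0 -0.025 0 1;0 0 -0.02 0 1;0 0 -0.015 0 1;0 0 -0.005 0 1;0 0 -0.005 0 1;0 0 -0.005 0 1;0 0 0 0 1;0 0 0 0 1"
}}

```text
time: 11.15
ee_pos: [0.4722, -0.2624, 0.1544]
eef_rot: [0.395, 0.586, -0.395, 0.587]
ft_force: [-0.0, 0.2, -7.2]
width: 0.0137
```

```bash
python3 st.py; python3 - <<'E'
from m import *
c=cams.camera('top');s=cams.camera('side')
cv2.imwrite('pics/ts5.png',np.hstack([cv2.resize(c['color'][190:340,350:550,::-1],(400,300)),cv2.resize(s['color'][150:390,220:410,::-1],None,fx=2,fy=2)[:300]]))
cv2.imwrite('pics/side5.png',cv2.resize(s['color'][140:390,200:420,::-1],None,fx=2.3,fy=2.3))
E
```

```text
[ 0.4722 -0.2624  0.1544] jaw yaw 22.102882763661512 [ 44.8764  13.448  -23.408  101.4432   5.7943  66.2596  41.8097] 11.15 -0.9999998746643469 [-0.0233  0.2255 -7.2031]
```

View pics/side5.png

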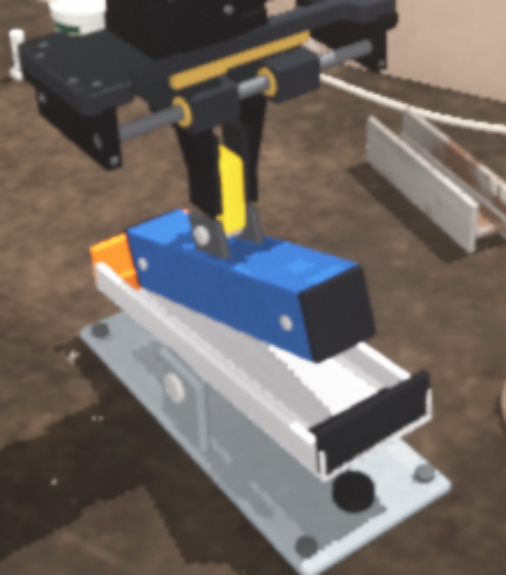

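The bar is between the walls. Its heavy end has just met the floor at orange, and the trough is starting to tip orange-down. I continue slowly.

Request:
{"fn": "drive_tool", "kwargs": {
  "moves": "0 0 -0.004 0 1;0 0 -0.004 0 1;0 0 -0.004 0 1;0 0 -0.003 0 1;0 0 -0.002 0 1;0 0 0 0 1;0 0 0 0 1;0 0 0 0 1"
}}

```text
time: 12.25
ee_pos: [0.472, -0.2623, 0.1372]
eef_rot: [0.395, 0.587, -0.395, 0.587]
ft_force: [-0.5, 0.2, -4.9]
width: 0.0135
```

```bash
python3 st.py; python3 - <<'E'
from m import *
s=cams.camera('side')
cv2.imwrite('pics/side6.png',cv2.resize(s['color'][140:390,200:420,::-1],None,fx=2.3,fy=2.3))
E
```

```text
[ 0.472  -0.2623  0.1372] jaw yaw 22.111501343336492 [ 44.7219  14.4365 -23.3315 102.5067   6.2821  64.3273  41.4327] 12.25 -0.9999999928915386 [-0.4662  0.1667 -4.8746]
```

View pics/side6.png

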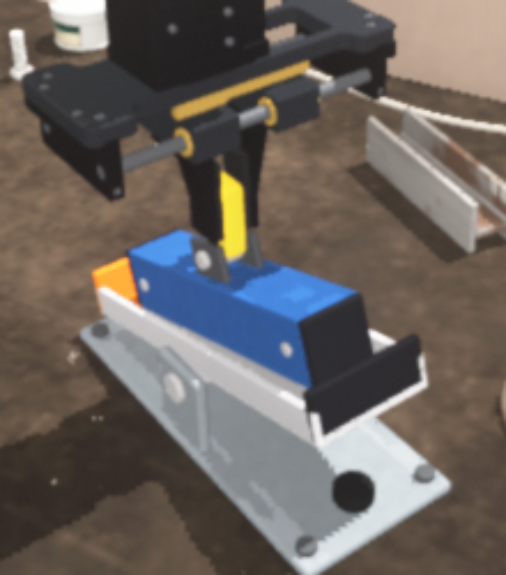

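Request:
{"fn": "drive_tool", "kwargs": {
  "moves": "0 0 -0.0015 0 1;0 0 -0.0015 0 1;0 0 -0.0015 0 1;0 0 0 0 1;0 0 0 0 1;0 0 0 0 1"
}}

```text
time: 13.05
ee_pos: [0.472, -0.2622, 0.1325]
eef_rot: [0.395, 0.587, -0.395, 0.587]
ft_force: [0.3, 0.3, -4.7]
width: 0.0136
```

Request:
{"fn": "drive_tool", "kwargs": {
  "moves": "0 0 -0.0015 0 1;0 0 -0.001 0 1;0 0 -0.001 0 1;0 0 0 0 1;0 0 0 0 1"
}}

```text
time: 13.68
ee_pos: [0.4724, -0.2625, 0.1316]
eef_rot: [0.395, 0.586, -0.395, 0.587]
ft_force: [-9.7, 5.2, 19.5]
width: 0.0136
```

```bash
python3 st.py; python3 - <<'E'
from m import *
s=cams.camera('side')
cv2.imwrite('pics/side7.png',cv2.resize(s['color'][140:390,200:420,::-1],None,fx=2.3,fy=2.3))
E
```

```text
[ 0.4724 -0.2625  0.1316] jaw yaw 22.09652430508412 [ 44.6497  14.7711 -23.3011 102.8377   6.5128  63.6231  41.2406] 13.675 -0.9999988778592024 [-9.6605  5.1679 19.4934]
```

View pics/side7.png

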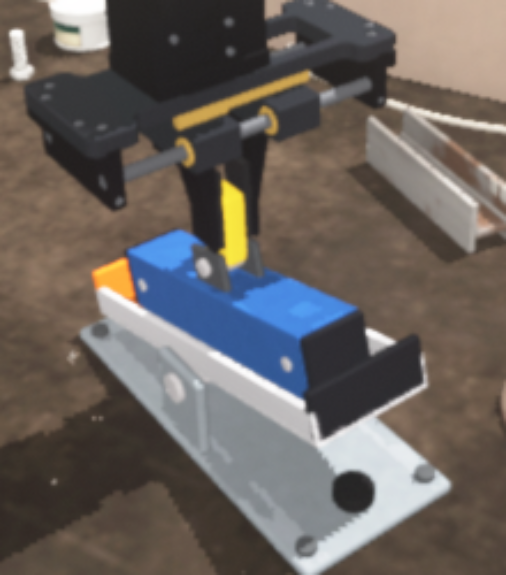

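The bar is seated with the trough tipped orange-down. The wrist shows about 26 N over hanging, so I back off 1.5 mm to unload before opening.

Request:
{"fn": "drive_tool", "kwargs": {
  "moves": "0 0 0.0015 0 1;0 0 0 0 1;0 0 0 0 1"
}}

```text
time: 14.1
ee_pos: [0.4723, -0.2625, 0.1317]
eef_rot: [0.395, 0.586, -0.395, 0.587]
ft_force: [-5.0, 1.3, 9.6]
width: 0.0137
```

Request:
{"fn": "drive_tool", "kwargs": {
  "moves": "0 0 0.001 0 1;0 0 0 0 1;0 0 0 0 1"
}}

```text
time: 14.48
ee_pos: [0.4722, -0.2625, 0.1318]
eef_rot: [0.395, 0.586, -0.395, 0.587]
ft_force: [-1.1, -0.1, 2.9]
width: 0.0138
```

Request:
{"fn": "drive_tool", "kwargs": {
  "moves": "0 0 0 0 0.8;0 0 0 0 0.6;0 0 0 0 0.4;0 0 0 0 0.2;0 0 0 0 0;0 0 0 0 0;0 0 0 0 0;0 0 0 0 0"
}}

```text
time: 15.48
ee_pos: [0.472, -0.2623, 0.1316]
eef_rot: [0.395, 0.587, -0.395, 0.587]
ft_force: [0.1, 0.8, -0.4]
width: 0.0795
```

```bash
python3 st.py; python3 - <<'E'
from m import *
s=cams.camera('side')
cv2.imwrite('pics/side8.png',cv2.resize(s['color'][140:390,200:420,::-1],None,fx=2.3,fy=2.3))
E
```

```text
[ 0.472  -0.2623  0.1316] jaw yaw 22.106352974764388 [ 44.6694  14.7756 -23.2935 102.8302   6.4556  63.6954  41.3035] 15.475 -0.9999999978189422 [ 0.1404  0.8315 -0.4079]
```

View pics/side8.png

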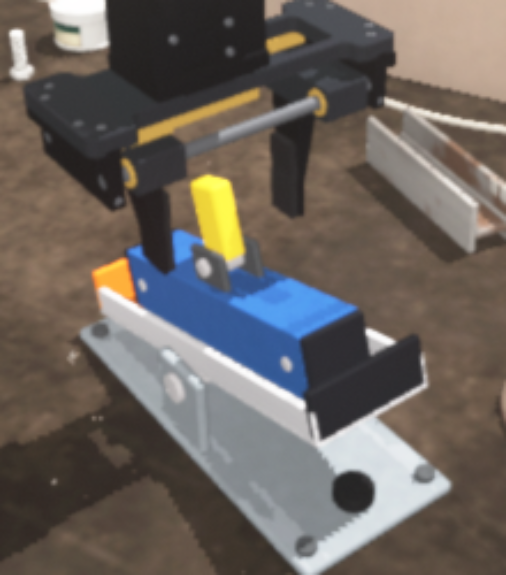

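The lug springs free and upright to the bar. The trough stays orange-down, and the fingers are clear on both sides. I retreat upward.

Request:
{"fn": "drive_tool", "kwargs": {
  "moves": "0 0 0.01 0 0;0 0 0.02 0 0;0 0 0.03 0 0;0 0 0.03 0 0;0 0 0.03 0 0;-0.02 -0.01 0.01 0 0;-0.03 -0.02 0 0 0;-0.03 -0.02 0 0 0;-0.03 -0.03 0 0 0;-0.03 -0.03 0 0 0;-0.02 -0.03 0 0 0;-0.01 -0.03 0 0 0;0 0 0 0 0;0 0 0 0 0;0 0 0 0 0"
}}

```text
time: 17.4
ee_pos: [0.3028, -0.4315, 0.2619]
eef_rot: [0.394, 0.587, -0.394, 0.587]
ft_force: [0.2, 0.0, -0.1]
width: 0.0872
```

```bash
python3 st.py; python3 - <<'E'
from m import *
c=snap('top','top9.png');s=snap('side','side9.png')
a=cv2.imread('pics/top0.png');b=c['color'][:,:,::-1]
print('bracket diff',np.abs(a[120:175,290:395].astype(int)-b[120:175,290:395]).mean())
cv2.imwrite('pics/fin.png',np.hstack([b[100:400,240:620],s['color'][100:400,140:500,::-1]]))
E
```

```text
[ 0.3028 -0.4315  0.2619] jaw yaw 22.19932480658671 [ 60.9469   6.4344 -11.849   95.557    1.3311  78.1286  71.0964] 17.4 -0.9999999062128153 [ 0.174   0.0453 -0.1112]
bracket diff 3.182049062049062
```

View pics/fin.png

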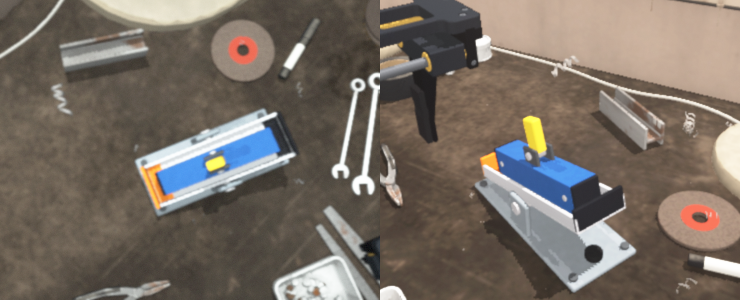

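The bar lies between the walls with the trough down at orange, and the bracket looks untouched. One last numeric check, then I hand in.

```bash
python3 - <<'E'
from m import *
a=cv2.cvtColor(cv2.imread('pics/top0.png'),6).astype(np.float32);c=cams.camera('top');s=cams.camera('side');b=cv2.cvtColor(c['color'],cv2.COLOR_RGB2GRAY).astype(np.float32)
print('bracket shift px',cv2.phaseCorrelate(a[120:175,290:395].copy(),b[120:175,290:395].copy(),cv2.createHanningWindow((105,55),cv2.CV_32F)))
k=big(mask(c,*COL['blue']));rc=cv2.minAreaRect(k);print(rc)
print(r.read_state()['time']); print(ticket.close_job())
E
```

```text
bracket shift px ((-0.04792369364151483, 0.011081693759006583), 1.003541922422103)
((488.208251953125, 249.77902221679688), (27.831085205078125, 59.25070571899414), 66.50143432617188)
17.6
the job is handed in; nothing more can be done
None
```

The job is done and handed in at 17.6 s. The bar lies in the trough with its heavy end at orange, and the trough stayed down at orange after I let go.

- **Finding the heavy end:** I lifted the bar by its lug to about 16 cm above its grasp height. The +x end hung low, and the wrist moment agreed (+0.16 N·m about y).
- **Placing it:** I turned the bar 111.5° and lowered it heavy end first. The trough only ever tipped toward orange. I then unloaded the lug, opened the gripper and moved the arm away.
- **Last checks:** The final pictures show the bar seated between the walls and the black end up. The bracket moved less than 0.1 px and the gripper is clear of everything.
- **Disagreements:** While seating the bar I briefly pressed about 5 mm too far. The wrist read +19.5 N, roughly 26 N more than when the bar hung free, and I backed off before opening. I did not measure the trough's final tilt as a number. The last blue outline I took covered only part of the bar because the lug splits it, so I relied on the pictures for the seating.

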